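# Refit the press-and-hold lamp knob on a light unit

### The job

The control knob has come off the light unit and lies on its side on the bench: stand it upright on its base on the bench and let go of it, then pick it up, turn it so that its pointed nose faces the same way as the flat of the D-shaped control shaft on the unit's top, and push it fully home on the shaft. The shaft is the spring-loaded press-and-hold lamp switch: press the knob right down to the stop and finish the job while still holding it pressed down. Leave the jar, the tape roll and the loupe where they are.

Things in the scene. Friction and masses are not known exactly. Their poses are not given: they have to be found in the camera images.
- knob: Black bar knob, about 80 g, 54 mm tall. Origin: centre of its underside; z: axis, up to its top; x: to its pointed nose. Octagonal skirt 44 mm across flats, z 0 to 20 mm; above it, to z 54, a bar grip 16 mm thick (y), parallel from x -22 to 18, tapering to the nose at x 30 (there 24 mm high). White line on top of the nose half. Starts lying on its blunt end, nose up, axis level at 22 mm, base towards the robot and -y.
- knob_bore_end (a point): Closed end of the D-shaped bore that opens in the knob's underside: on the axis, 16 mm above the underside, axes as the knob's; meets the shaft's tip when fully home. Bore 16 mm across, its flat on the nose side (+x) 4 mm from the axis, about 1 mm clearance all round the shaft, mouth bevelled by 2 mm.
- knob_nose (a point): Tip of the knob's nose, at x = 30 mm, z = 32 mm of the knob. Tipping the lying knob up onto its base leaves the nose pointing the way the base pointed.
- shaft_tip (a point): Centre of the top end of the upright bare-metal D-shaft on the unit's top panel: 14 mm diameter, cut by a flat 3 mm from the axis, last 3 mm tapered. z up; x: the way the flat faces (level, roughly towards the robot). At rest the tip is 26 mm above the panel, 156 mm above the bench; a black washer 28 mm across, 3 mm high lies round its foot. The shaft does not turn.
- shaft (a joint): How far the shaft is pressed down: 0 at rest, 0.005 m at the stop; a spring pushes back with 4 N at rest rising to 12 N at the stop. With the knob fully home, its underside is 10 mm above the panel at rest and 5 mm at the stop.
- lightbox: Beige light unit fixed on a wooden board: housing 240 mm (x) by 300 mm (y), flat top panel 130 mm above the bench with a green lit window (3 mm proud at most); board 300 by 360 mm, 20 mm thick. Origin on the bench under the middle of the housing. The control shaft stands on the top, near the robot and towards -y.
- jar: Bystander: closed glass jar, 54 mm diameter, 75 mm tall, standing; origin under its centre.
- tape: Bystander: roll of tape lying flat, 76 mm across, 25 mm high; origin under its centre.
- loupe: Bystander: metal loupe standing, 42 mm across, 46 mm tall; origin under its centre.
Mind the look-alikes: they are no part of the job. What is shaped like the knob but blue or yellow is not meant.

How it is judged (in metres and radians):
On the way, in this order (a step that is already met when the one before it is completed fails the run):
1. the knob stands upright on its base on the bench, let go (angle between knob's own z axis and vertical below 0.1 rad and height (world z) of knob below 0.004 m and linear speed of knob below 0.02 m/s and contact force between each of the arm, the fingers and knob below 0.2 N), for 0.2 s.
2. the knob is fully home on the shaft, nose the way the flat faces (horizontal distance between knob_bore_end and shaft_tip below 0.003 m and z of knob_bore_end in the frame of shaft_tip between -0.003 and 0.002 m and angle between knob's own z axis and vertical below 0.12 rad and angle between the x axis of knob and the x axis of shaft_tip, either way round below 0.25 rad and x of knob_nose in the frame of shaft_tip above 0.02 m), for 0.1 s.
At the end, for the whole second after the job is handed in: The knob is fully home on the shaft (bore end within 2 mm of the shaft's tip in height and 3 mm sideways, upright within 0.12 rad, nose facing as the flat within 0.25 rad) and the robot, still touching it with more than 2 N, keeps the shaft pressed by more than 4 of its 5 mm through the last second (all of step 2 and value of joint shaft above 0.004 m and contact force between any of the fingers, the arm and knob above 2 N); the arm keeps its last pose, push and grip.
It fails at once if the jar is pushed from its place by more than 25 mm or toppled (distance of jar from where it was at the start of the episode above 0.025 m or angle between jar's own z axis and vertical above 0.5 rad).
It fails at once if the tape is pushed from its place by more than 25 mm or toppled (distance of tape from where it was at the start of the episode above 0.025 m or angle between tape's own z axis and vertical above 0.5 rad).
It fails at once if the loupe is pushed from its place by more than 25 mm or toppled (distance of loupe from where it was at the start of the episode above 0.025 m or angle between loupe's own z axis and vertical above 0.5 rad).
It also fails if it takes over 64 s, if anything falls off the work surface, if the arm or the gripper's body presses on something with over 40 N, if the wrist force passes 120 N, or if a joint passes its speed limit or range.

### The arm

A 6-joint arm with a two-finger parallel gripper is mounted at the origin on the work surface. World frame = base frame: x ahead of the robot, y to its left, z up, the work surface at z = 0. Lengths are in m, angles in degrees, forces in N, time in s.
With the tool pointing down it reaches from about 0.4 to 0.825 m from the base axis. Payload 7 kg.
Tool frame: the origin (TCP) lies on the centre line of the jaws, within the pads' length; the fingertips stand 8 mm ahead of it and the grasp point (between the pads) lies 11 mm behind it (bot.finger_overhang is the distance from the TCP to the fingertips, in m); y points along the fingers, z is the direction in which the jaws open and shut, and the axes are right-handed (so a half turn about y gives the same grasp; the last joint's range is limited). The gripper opens to 85 mm and grips with 20 to 120 N. Pads are 22 mm wide; open, the fingers measure 114 mm over their backs; the gripper's body (76 mm by 85 mm) begins 54 mm behind the grasp point. The pads swing forward as they close: fully open they stand 13 mm farther back than shut.
Start: joints at [84.918, 20.546, 0.682, 0, -70.136, -16.507], TCP at [0.248, 0.628, 0.214] pointing down, gripper open.
Joint ranges: [-176.03, 176.03], [-82.01, 121.73], [-58.28, 71.71], [-173.87, 95.51], [-174.79, -0.11], [-173.66, 173.66]. Speed limits (degrees/s): [136.94, 136.94, 172.46, 180, 180, 180].

### API

Orientations are given as a 3x3 rotation matrix whose columns are the frame's x, y, z axes.
In Python, from rig import bot, optics gives the robot as it stands. Calls block until the motion is done:
- bot.move_ptp(position, orientation): joint-space move of the TCP to a pose.
- bot.movel(position, frame=None, speed=0.15): straight line of the TCP; frame=None keeps the orientation; speed is the mean speed in m/s.
- bot.goto_joints(angles): joint-space move.
- bot.gripper_to(opening, effort=None): opening from 0.0 (shut) to 1.0 (fully open); effort is the grip in N (None keeps the last); returns when the fingers have stopped.
- bot.hold(seconds).
- bot.ik(position, orientation): joint angles nearest the present ones, or None.
- bot.sense(): the state.
- optics.read_camera(name): name is "side" or "top" or "wrist"; returns a dict with "image" (420x560x3 uint8, red, green, blue), "z_map" (420x560 float32, m along the optical axis (not along the pixel's ray), 0 where there is no reading), "fx", "fy", "cx", "cy" (pixels), "view" (4x4, takes a point from world to camera coordinates). Camera axes: x right, y down, z forward; pixel columns grow to the right and rows downward; lengths in m; the calibration is good to about 2 mm. A picture is of the moment at which its call begins.
A pose or a line that the arm cannot do raises bot.Unreachable and nothing moves.
- bot.close_job(): hands the job in, once; it reports no verdict.
Trained networks look in a picture, given as the dict that the camera call returned (one of the last four; its "shot" number tells which), for a name from the list of things; names that differ only in an ending like _2 or _b are one class to them, and where a whole thing is asked for, a point or a joint stands for the part that bears it (a point fixed in the world has none). Each returns a list of dicts, best first, with "score" (0 to 1); they miss things now and then, are a little off and sometimes report something else, mostly with a low value. They report only what shows in the picture. A call takes as long as a camera call. They do not tell look-alikes from the thing itself.
- optics.outline_of(query, picture): "mask" (420x560 bool, what is visible of it) and "point" ([column, row] in pixels, amid what is visible of it).
The state is a dict: "clock": time; "joint_positions": joint angles; "qd": joint speeds; "effort": joint torques, N m; "position": TCP position; "tcp_rot": TCP orientation; "force": force on the tool from outside, world axes, zero at the start; "moment": the same for the moment, N m; "width": opening from 0.0 (shut) to 1.0 (fully open).
Only numpy, scipy, OpenCV 4.12 (cv2) and the standard library are available. Lean on these libraries where they do the work, as an engineer would, in place of code of your own. Each camera call takes 0.05 s, during which the arm holds its last target. There are 200 camera calls.

## Working session

There is one attempt and no reset: what is moved stays moved. The work goes in short steps, each a Python script; the robot and the scene stay as the last script left them, time stands still between calls to the robot, and variables do not carry over. Pictures are saved under pics/ and viewed, about 8 in all and at most 12, crops included, and the job is handed in when it is done.

```bash
mkdir -p pics; cat > h.py <<'E'
import numpy as np, cv2
from rig import bot, optics
def cloud(p):
    z=p["z_map"].astype(float); v,u=np.mgrid[:420,:560]
    P=np.stack([(u-p["cx"])/p["fx"]*z,(v-p["cy"])/p["fy"]*z,z,np.ones_like(z)],-1)
    W=P@np.linalg.inv(p["view"]).T
    W=W[...,:3]; W[z<=0]=np.nan
    return W
def save(p,n,box=None,s=1):
    im=p["image"][...,::-1]
    if box: im=im[box[1]:box[3],box[0]:box[2]]
    if s!=1: im=cv2.resize(im,None,fx=s,fy=s,interpolation=cv2.INTER_CUBIC)
    cv2.imwrite("pics/"+n,im)
def down(zdir):
    y=np.array([0,0,-1.]); z=np.array([zdir[0],zdir[1],0.]); z/=np.linalg.norm(z)
    return np.stack([np.cross(y,z),y,z],1)
E
python3 - <<'E'
from h import *
ims=[]
for c in("side","top"):
    p=optics.read_camera(c); ims.append(p["image"][...,::-1]); W=cloud(p)
    print(c,np.linalg.inv(p["view"])[:3,2:].round(3).tolist())
    for q in("knob","shaft_tip","lightbox","jar","tape","loupe"):
        for d in optics.outline_of(q,p):
            m=d["mask"]; w=W[m]; print(q,round(d["score"],2),np.round(d["point"]),m.sum(),np.nanmedian(w,0).round(3),np.nanmin(w,0).round(3),np.nanmax(w,0).round(3))
for i,n in enumerate("st"): cv2.imwrite(f"pics/{n}0.png",ims[i])
print(bot.sense())
E
```

```text
side [[0.085, 0.515], [0.763, -0.846], [-0.64, 0.726]]
knob 0.82 [355. 305.] 541 [ 0.725 -0.333  0.037] [ 0.699 -0.348 -0.001] [ 0.756 -0.254  0.055]
knob 0.74 [251. 248.] 350 [ 0.519 -0.152  0.039] [ 0.496 -0.187  0.001] [ 0.539 -0.132  0.056]
knob 0.72 [295. 240.] 350 [ 0.627 -0.135  0.036] [ 0.6   -0.154  0.005] [ 0.654 -0.102  0.055]
knob 0.58 [298. 277.] 471 [ 0.612 -0.248  0.036] [ 0.587 -0.273  0.   ] [ 0.644 -0.234  0.056]
shaft_tip 0.6 [248. 138.] 43 [0.535 0.173 0.147] [0.528 0.168 0.132] [0.542 0.214 0.16 ]
lightbox 0.67 [261. 161.] 8839 [0.584 0.107 0.123] [ 0.442  0.052 -0.001] [0.751 0.489 0.16 ]
lightbox 0.42 [296. 277.] 508 [ 0.612 -0.247  0.036] [ 0.585 -0.273  0.002] [ 0.646 -0.224  0.056]
lightbox 0.25 [311. 364.] 1069 [ 0.614 -0.433  0.025] [ 0.577 -0.466 -0.   ] [ 0.652 -0.374  0.03 ]
jar 0.72 [361. 229.] 688 [ 0.785 -0.135  0.052] [ 0.763 -0.147  0.001] [ 0.819 -0.097  0.082]
tape 0.68 [304. 363.] 1019 [ 0.614 -0.435  0.025] [ 0.577 -0.466  0.001] [ 0.652 -0.39   0.03 ]
tape 0.23 [297. 279.] 517 [ 0.612 -0.247  0.036] [ 0.585 -0.273  0.   ] [ 0.646 -0.185  0.056
[... 977 characters left out ...]
,  6.81664811e-01, -1.95386019e-03,
       -7.01350123e+01, -1.65059251e+01]), 'qd': array([-0.08769791, -0.02129743, -0.09856187,  0.00820499, -0.01735329,
       -0.00501707]), 'effort': array([ 9.81513876e-04, -5.82754898e+01,  2.93608332e+01,  6.94029585e+00,
       -5.16809923e-04,  8.72376305e-07]), 'position': array([0.24835028, 0.62762566, 0.21410615]), 'tcp_rot': array([[-9.29855137e-01, -2.98118066e-05, -3.67925840e-01],
       [ 3.67925839e-01,  2.68438411e-05, -9.29855137e-01],
       [ 3.75972043e-05, -9.99999999e-01, -1.39923496e-05]]), 'force': array([-0.21457792,  0.03535558,  1.14096495]), 'moment': array([ 0.00390097,  0.01633972, -0.03600778]), 'width': 1.0046996863660682}
```

```bash
python3 - <<'E'
import cv2,numpy as np
s=cv2.imread("pics/s0.png");t=cv2.imread("pics/t0.png")
a=cv2.resize(s[200:410,150:430],(800,600),interpolation=cv2.INTER_CUBIC)
cv2.imwrite("pics/s0c.png",a)
E
```

```text
(no output)
```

View pics/t0.png

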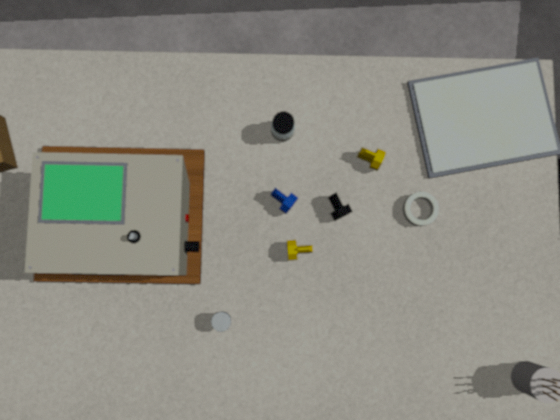

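View pics/s0c.png

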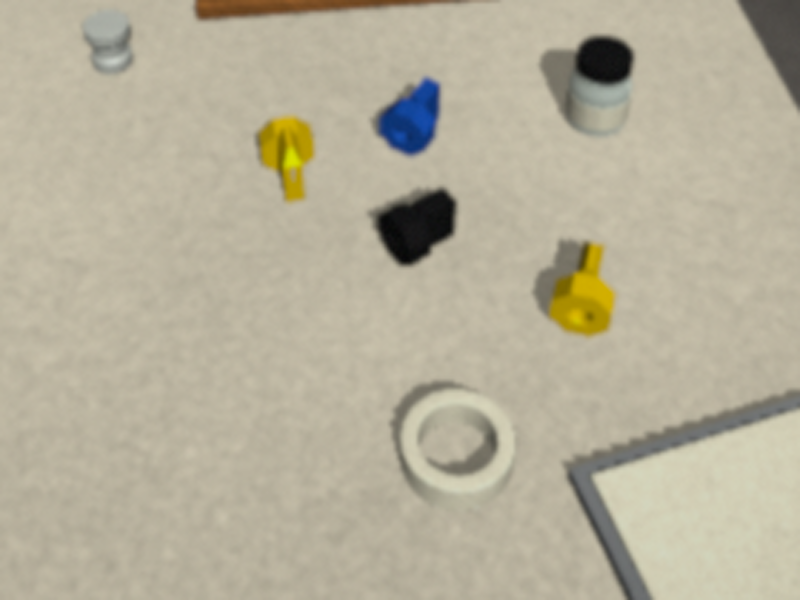

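The black knob lies at top-view pixel (338,207). The look-alikes are blue (283,202), yellow (294,250) and yellow (374,158), and the small black thing at (192,247) on the board is something else. The shaft with its washer is at (133,236). I pick the black one. Next, close wrist looks at the shaft and the knob.

```bash
python3 - <<'E'
from h import *
s=bot.sense(); p0=s["position"]
bot.movel([p0[0],p0[1],0.33],speed=0.25)
for n,pos,zd in(("shaft",[0.50,0.18,0.36],[0,-1]),("knob",[0.60,-0.25,0.27],[0.47,-0.88])):
    c=[]
    for sg in(1,-1):
        R=down(sg*np.array(zd)); q=bot.ik(pos,R)
        if q is not None: c.append((np.abs(q-bot.sense()["joint_positions"]).max(),sg))
    sg=min(c)[1]; print(n,c)
    bot.move_ptp(pos,down(sg*np.array(zd)))
    bot.hold(0.3)
    p=optics.read_camera("wrist"); W=cloud(p); np.savez(f"pics/{n}.npz",image=p["image"],W=W,z=p["z_map"],view=p["view"],K=[p["fx"],p["fy"],p["cx"],p["cy"]])
    save(p,n+"1.png")
    for k in(["knob"] if n=="knob" else["shaft_tip"]):
        for d in optics.outline_of(k,p):
            m=d["mask"]; w=W[m]; print(k,round(d["score"],2),np.round(d["point"]),m.sum(),np.nanmedian(w,0).round(4),np.nanmin(w,0).round(3),np.nanmax(w,0).round(3))
    print(bot.sense()["clock"],np.linalg.inv(p["view"])[:3].round(3).tolist())
E
```

```text
shaft [(np.float64(65.55264183602692), 1), (np.float64(114.44735816397306), -1)]
shaft_tip 0.67 [392. 254.] 738 [0.3737 0.0138 0.0444] [ 0.337 -0.018 -0.003] [0.511 0.138 0.394]
3.5833 [[0.0, -0.966, -0.258, 0.565], [-1.0, -0.0, 0.001, 0.181], [-0.001, 0.258, -0.966, 0.519]]
knob [(np.float64(74.52264878713802), 1), (np.float64(105.47735121286198), -1)]
knob 0.86 [172. 199.] 1585 [ 0.5276 -0.1512  0.0402] [ 0.497 -0.186 -0.001] [ 0.542 -0.121  0.053]
knob 0.79 [188.  98.] 1756 [ 0.6331 -0.1258  0.0415] [ 0.599 -0.154 -0.002] [ 0.655 -0.083  0.053]
knob 0.77 [390. 106.] 1891 [ 0.7274 -0.3177  0.0406] [ 0.699 -0.359 -0.003] [ 0.756 -0.287  0.054]
knob 0.66 [281. 168.] 1244 [ 0.6123 -0.2419  0.0427] [ 0.587 -0.272  0.005] [ 0.646 -0.223  0.054]
5.6333 [[0.471, -0.852, -0.227, 0.658], [-0.882, -0.456, -0.121, -0.218], [-0.001, 0.258, -0.966, 0.43]]
```

```bash
python3 - <<'E'
import cv2,numpy as np
a=cv2.imread("pics/shaft1.png");b=cv2.imread("pics/knob1.png")
cv2.imwrite("pics/both.png",np.hstack([cv2.resize(a,(400,300)),cv2.resize(b[98:248,181:381],(400,300),interpolation=cv2.INTER_CUBIC)]))
E
```

```text
(no output)
```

View pics/both.png

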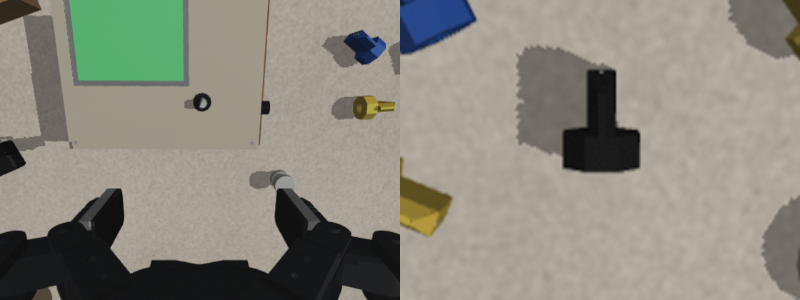

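```bash
python3 - <<'E'
from h import *
d=np.load("pics/knob.npz"); W=d["W"]; im=d["image"]
m=(np.linalg.norm(W[...,:2]-[0.612,-0.245],axis=-1)<0.06)&(im.max(-1)<60)&(W[...,2]>0.01)
P=W[m]; print(len(P),P.max(0))
for lo,hi in((0.036,0.06),):
    q=P[(P[:,2]>lo)]
    r=cv2.minAreaRect((q[:,:2]*1000).astype(np.float32)); print(r)
b=np.array([-.88,-.47]); b/=np.linalg.norm(b); n=np.array([-b[1],b[0]])
s=P[:,:2]@b; t=P[:,:2]@n
for lo in np.arange(s.min(),s.max(),0.004):
    k=(s>=lo)&(s<lo+.004); print(round(lo,4),k.sum(),t[k].min().round(4),t[k].max().round(4),P[k,2].max().round(4))
d=np.load("pics/shaft.npz"); W=d["W"]
k=(np.abs(W[...,0]-.53)<.08)&(np.abs(W[...,1]-.18)<.08)
for lo,hi in((.133,.14),(.14,.15),(.15,.154),(.154,.165)):
    q=W[k&(W[...,2]>lo)&(W[...,2]<hi)]; print(lo,len(q),q.mean(0),q.min(0),q.max(0)) if len(q) else 0
# ik feasibility of tilts
up=np.array([0,0,1.])
kz=np.r_[-b,0]   # knob z now (towards top)
for g in range(-60,100,10):  # tool y = cos g * down + sin g * kz
    a=np.radians(g); y=-np.cos(a)*up+np.sin(a)*kz
    o=[]
    for sg in(1,-1):
        z=sg*np.r_[n,0]; R=np.stack([np.cross(y,z),y,z],1)
        q=bot.ik([.62,-.24,.04],R); o.append(None if q is None else q.round(0))
    print(g,o)
E
```

```text
38872 [ 0.64619061 -0.19373258  0.38627255]
((616.3927001953125, -242.81158447265625), (57.91905212402344, 119.75569152832031), 27.821603775024414)
-0.459 68 0.4983 0.5125 0.0452
-0.455 54 0.4983 0.5123 0.0507
-0.451 53 0.4983 0.5124 0.0526
-0.447 53 0.4983 0.5124 0.0534
-0.443 51 0.4983 0.5125 0.0536
-0.439 51 0.4983 0.5125 0.0528
-0.435 2220 0.4802 0.5248 0.3863
-0.431 11699 0.46 0.5446 0.3839
-0.427 8202 0.4456 0.5644 0.3797
-0.423 8014 0.4446 0.5644 0.376
-0.419 3291 0.4447 0.5642 0.3692
-0.415 2025 0.4453 0.5637 0.3681
-0.411 1681 0.446 0.5629 0.3639
-0.407 1204 0.4471 0.5618 0.3584
-0.403 206 0.4495 0.5567 0.3557
0.133 964 [0.58228021 0.22485643 0.13354098] [0.52368954 0.16445342 0.1330003 ] [0.60989571 0.25976961 0.13985453]
0.14 5 [0.54081824 0.17707186 0.14499956] [0.53499094 0.17221597 0.14103481] [0.54374992 0.18059949 0.14943745]
0.15 24 [0.53793809 0.17521085 0.15293094] [0.53079429 0.17038772 0.15134158] [0.54400336 0.18060033 0.15391076]
0.154 91 [0.53694973 0.17581786 0.15559538] [0.53100682 0.17145229 0.15409138] [0.54315192 0.18059998 0.15825442]
-60 [array([   6., 
[... 792 characters left out ...]
47.]), array([-13.,  23., -15., -21., -38., -33.])]
30 [array([-21.,  23., -14., -37., -38., 166.]), array([-21.,  23., -14., -37., -38., -14.])]
40 [None, array([-30.,  25., -13., -54., -42.,   6.])]
50 [array([ -39.,   28.,  -13.,  -68.,  -50., -156.]), array([-39.,  28., -13., -68., -50.,  24.])]
60 [array([ -47.,   33.,  -13.,  -78.,  -59., -141.]), array([-47.,  33., -13., -78., -59.,  39.])]
70 [array([ -52.,   40.,  -14.,  -85.,  -69., -129.]), array([-52.,  40., -14., -85., -69.,  51.])]
80 [array([ -56.,   47.,  -13.,  -90.,  -79., -120.]), array([-56.,  47., -13., -90., -79.,  60.])]
90 [array([ -58.,   55.,  -11.,  -93.,  -89., -114.]), array([-58.,  55., -11., -93., -89.,  66.])]
```

```bash
cat >> h.py <<'E'
b=np.array([-.88,-.47]); b/=np.linalg.norm(b); n=np.array([-b[1],b[0]])
kz=np.r_[-b,0]; up=np.array([0,0,1.])
def tilt(g):  # jaw axis -n, tool y = down tilted g deg towards kz
    a=np.radians(g); y=-np.cos(a)*up+np.sin(a)*kz; z=-np.r_[n,0]
    return np.stack([np.cross(y,z),y,z],1)
def st(): 
    s=bot.sense(); print("t",round(s["clock"],2),"pos",s["position"].round(4),"F",s["force"].round(2),"w",round(s["width"],3)); return s
E
python3 - <<'E'
from h import *
d=np.load("pics/knob.npz"); W=d["W"]; im=d["image"]
m=(np.linalg.norm(W[...,:2]-[0.612,-0.245],axis=-1)<0.06)&(im.max(-1)<60)&(W[...,2]>0.01)&(W[...,2]<.06)
P=W[m]; s=P[:,:2]@b; t=P[:,:2]@n; sk=np.abs(t-.5054)>.012
top=s.min(); print("s",top,s.max(),"skirt s",s[sk].min(),s[sk].max(),"t",t.min(),t.max())
base=np.mean([top+.054,s[sk].min()+.020,s[sk].max()]); tc=.5054; print(base)
O=np.r_[b*base+n*tc,.022]; np.save("O.npy",O)
G=O+kz*.043+up*.012           # grasp point
R=tilt(-35); y=R[:,1]; T=G+y*.011
bot.gripper_to(0.7,40)
bot.move_ptp(T-y*.09,R); bot.movel(T,speed=.08); st()
bot.gripper_to(0,40); st()
bot.movel(T+[0,0,.06],speed=.1); bot.hold(.2); st()
p=optics.read_camera("side"); save(p,"lift.png",(230,190,430,340),3)
E
```

```text
s -0.45898222395264254 -0.40605182234443216 skirt s -0.42523792361680335 -0.40629250055549926 t 0.4834267796981603 0.5265613135684705
-0.4055042160416484
t 10.13 pos [ 0.6287 -0.2374  0.0254] F [-0.16  0.67 -0.82] w 0.697
t 10.63 pos [ 0.6285 -0.2375  0.0252] F [ 1.2  -0.08  1.75] w 0.151
t 11.58 pos [ 0.6277 -0.2375  0.0842] F [-0.65  0.68 -0.68] w 0.155
```

View pics/lift.png

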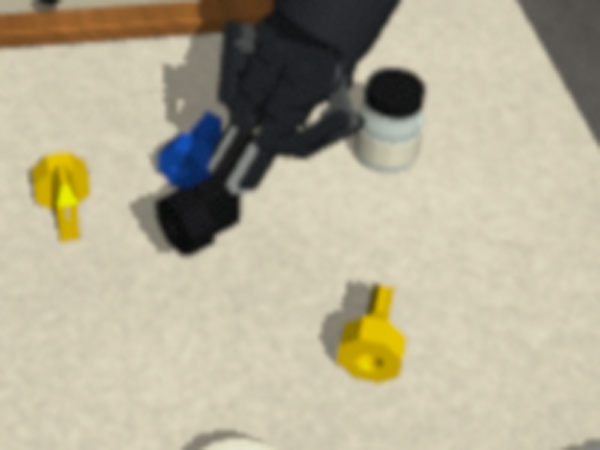

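The knob is held by its bar (side crop, 195,210). Next I tip it up and lower it.

```bash
python3 - <<'E'
from h import *
O=np.load("O.npy"); O2=np.r_[(O+kz*.01)[:2],0]
G=O2-kz*.012+up*.043
T0=bot.sense()["position"]
for g in(-12,11,33,55):
    R=tilt(g); T=G+R[:,1]*.011
    bot.move_ptp(T+[0,0,.06],R)
bot.hold(.2); st()
bot.movel(T+[0,0,.006],speed=.08); bot.hold(.1); f0=st()["force"][2]
z=.006
while z>-.004:
    z-=.001; bot.movel(T+[0,0,z],speed=.02); bot.hold(.05); f=bot.sense()["force"][2]
    if f-f0>2.5: break
print("z",z); st()
p=optics.read_camera("side"); save(p,"stood.png",(230,190,430,340),3)
E
```

```text
t 13.97 pos [ 0.6026 -0.25    0.0972] F [ 0.11 -0.14 -0.37] w 0.155
t 14.9 pos [ 0.6023 -0.2517  0.0434] F [ 0.41 -0.34 -0.99] w 0.155
z 0.0
t 16.7 pos [ 0.6021 -0.2515  0.0373] F [-2.54 -0.98  4.6 ] w 0.152
```

View pics/stood.png

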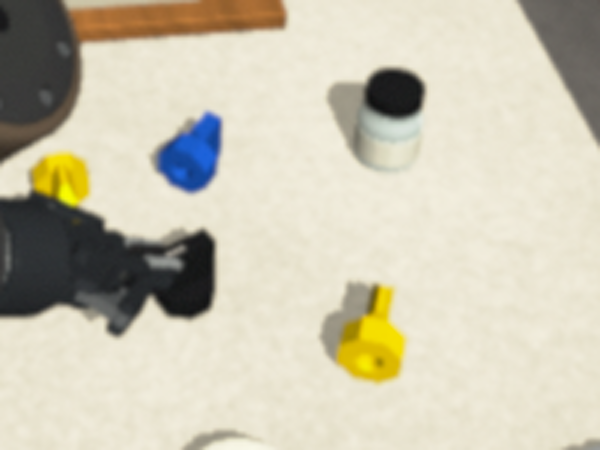

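```bash
python3 - <<'E'
from h import *
O=np.load("O.npy"); O2=np.r_[(O+kz*.01)[:2],0]
for c in("side","top"):
    p=optics.read_camera(c); W=cloud(p)
    s=(W[...,:2]-O2[:2])@kz[:2]; t=(W[...,:2]-O2[:2])@n
    m=(abs(s)<.04)&(abs(t)<.03)&(W[...,2]>.004)&(W[...,2]<.1)&(p["image"].max(-1)<70)
    print(c,m.sum(),"xz: s max by height")
    for lo in range(0,70,6):
        k=m&(W[...,2]*1000>=lo)&(W[...,2]*1000<lo+6)
        if k.any(): print(lo,k.sum(),"s",(s[k].min()*1e3).round(0),(s[k].max()*1e3).round(0),"t",(t[k].min()*1e3).round(0),(t[k].max()*1e3).round(0))
    if c=="side": save(p,"stood2.png",(270,240,320,300),10)
E
```

```text
side 404 xz: s max by height
0 3 s -18.0 -5.0 t 9.0 20.0
6 27 s -23.0 6.0 t -4.0 21.0
12 30 s -22.0 7.0 t -1.0 22.0
18 100 s -26.0 19.0 t 1.0 21.0
24 40 s -28.0 20.0 t 0.0 18.0
30 26 s -27.0 19.0 t 3.0 8.0
36 22 s -15.0 20.0 t 5.0 8.0
42 21 s -11.0 18.0 t 5.0 8.0
48 25 s -33.0 19.0 t -9.0 19.0
54 77 s -37.0 18.0 t -10.0 20.0
60 19 s -35.0 -23.0 t -10.0 20.0
66 14 s -38.0 -29.0 t -9.0 20.0
top 313 xz: s max by height
12 15 s -18.0 9.0 t -23.0 20.0
18 101 s -19.0 19.0 t -23.0 19.0
24 9 s -12.0 17.0 t -20.0 -8.0
30 8 s -10.0 19.0 t -9.0 -8.0
36 5 s -4.0 16.0 t -9.0 -8.0
42 11 s -25.0 17.0 t -9.0 6.0
48 51 s -28.0 18.0 t -9.0 8.0
54 72 s -26.0 19.0 t -15.0 7.0
60 24 s -36.0 -14.0 t -20.0 17.0
66 12 s -38.0 -25.0 t -20.0 17.0
```

View pics/stood2.png

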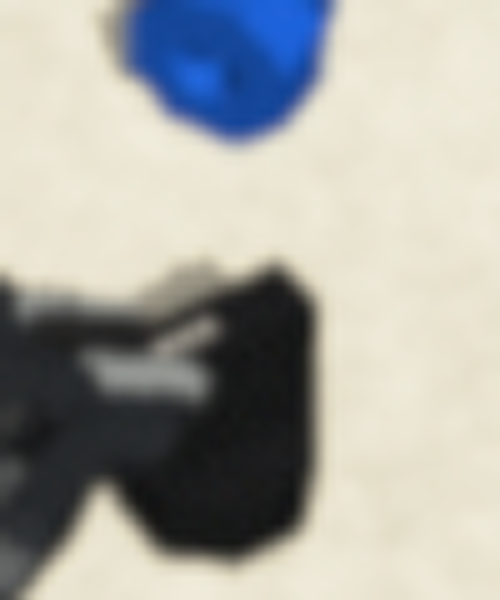

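Upright: the skirt shows up to z 20 mm, the bar top at about 54 mm, and the white line is up. Releasing and backing off.

```bash
python3 - <<'E'
from h import *
O=np.load("O.npy"); O2=np.r_[(O+kz*.01)[:2],0]
bot.gripper_to(0.5); bot.hold(.3); s=st(); y=tilt(55)[:,1]
bot.movel(s["position"]-y*.10,speed=.15)
R=tilt(0); bot.move_ptp(np.r_[O2[:2],.22],R); bot.hold(.3)
p=optics.read_camera("wrist"); W=cloud(p); save(p,"up.png")
s=(W[...,:2]-O2[:2])@b; t=(W[...,:2]-O2[:2])@n; z=W[...,2]
for nm,lo,hi in(("bar",.048,.06),("skirt",.014,.024)):
    m=(abs(s)<.05)&(abs(t)<.04)&(z>lo)&(z<hi)&(p["image"].max(-1)<90)
    if nm=="bar": m=(abs(s)<.05)&(abs(t)<.04)&(z>lo)&(z<hi)
    print(nm,m.sum(),"s",s[m].min(),s[m].max(),"t",t[m].min(),t[m].max(),"zmed",np.median(z[m]))
    print(cv2.minAreaRect((np.c_[s[m],t[m]]*1000).astype(np.float32)))
st()
E
```

```text
t 17.54 pos [ 0.602  -0.2515  0.0366] F [0.18 0.45 0.19] w 0.504
bar 818 s -0.022199162142199944 0.025084401309834924 t -0.007839533279645332 0.007396200642979714 zmed 0.05356824790431358
((1.4731101989746094, -0.3853645324707031), (15.239062309265137, 47.26124572753906), 89.57807922363281)
skirt 789 s -0.021837981055777604 0.02856140895386221 t -0.021960587844611097 0.02135986950059115 zmed 0.019593827650329743
((-0.4049776792526245, -0.32376861572265625), (43.9649772644043, 43.125953674316406), 43.87024688720703)
t 20.06 pos [ 0.6042 -0.2507  0.2197] F [ 0.29 -0.24 -1.02] w 0.503
```

View pics/up.png

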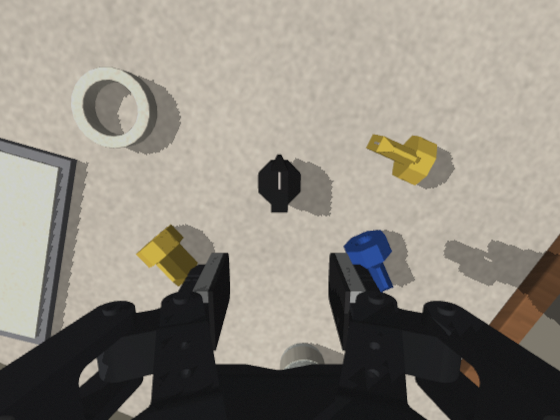

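```bash
python3 - <<'E'
from h import *
O=np.load("O.npy"); O2=np.r_[(O+kz*.01)[:2],0]+np.r_[b*-.0004-n*.0003,0]
R=tilt(0); T=np.r_[O2[:2],.031]
bot.movel(T+[0,0,.0],R,speed=.15); st()
bot.gripper_to(0,60); s=st(); np.save("Tg.npy",np.r_[s["position"],O2])
bot.movel(T+[0,0,.23],speed=.2)
R2=down([0,1]); print(bot.ik([.567,.176,.26],R2))
bot.move_ptp([.567,.176,.26],R2); bot.hold(.3); st()
p=optics.read_camera("wrist"); W=cloud(p); save(p,"sh2.png")
np.savez("pics/sh2.npz",image=p["image"],W=W,z=p["z_map"],view=p["view"],K=[p["fx"],p["fy"],p["cx"],p["cy"]])
m=(np.abs(W[...,:2]-[.537,.176]).max(-1)<.02)&(W[...,2]>.1525)&(W[...,2]<.16)
print(m.sum(),W[m].mean(0),W[m].min(0),W[m].max(0)); v,u=np.nonzero(m); print(u.min(),u.max(),v.min(),v.max())
u0,v0=int(u.mean()),int(v.mean()); save(p,"sh2c.png",(u0-35,v0-30,u0+35,v0+30),8)
E
```

```text
t 21.47 pos [ 0.6055 -0.2497  0.032 ] F [-0.3   0.5   0.03] w 0.496
t 21.83 pos [ 0.6055 -0.2499  0.032 ] F [-0.15 -0.68  3.97] w 0.161
[  36.09305371   11.4335209    -5.87922693    0.          -72.68725217
 -126.09305371]
t 25.01 pos [0.5672 0.1754 0.26  ] F [-0.61 -0.04 -0.87] w 0.16
198 [0.53730805 0.17518755 0.15508256] [0.53129635 0.16999323 0.15255714] [0.5448691  0.18051786 0.15693487]
271 285 157 175
```

View pics/sh2c.png

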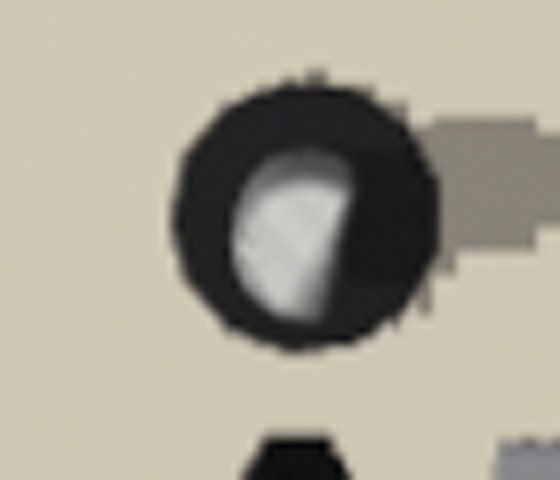

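View pics/sh2.png

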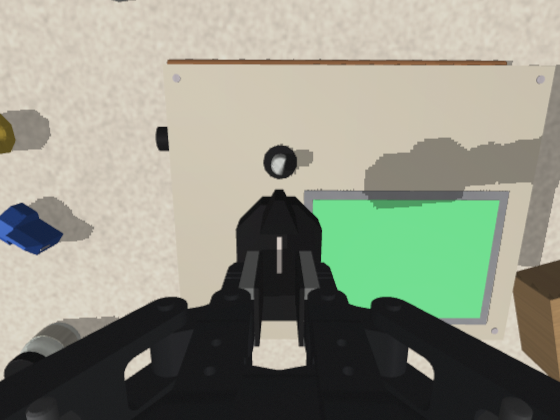

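```bash
python3 - <<'E'
from h import *
d=np.load("pics/sh2.npz"); W=d["W"]; im=d["image"].astype(int); K=d["K"]
m=(np.hypot(W[...,0]-.537,W[...,1]-.176)<.022)
w=m&(W[...,2]>.1315)&(W[...,2]<.138)&(im.max(-1)<70)
print("washer",w.sum(),cv2.minEnclosingCircle((W[w][:,:2]*1000).astype(np.float32)))
v,u=np.nonzero(m&(W[...,2]>.139)); print(u.min(),u.max(),v.min(),v.max())
print((W[152:180,266:291,2]*1000).round(0).astype(int))
print(im[152:180,266:291].max(-1))
h=m&(W[...,2]>.1545); q=W[h]; 
r=cv2.minAreaRect((q[:,:2]*1000).astype(np.float32)); print("top",h.sum(),r, cv2.boxPoints(r))
E
```

```text
washer 560 ((537.653564453125, 176.9020233154297), 13.363612174987793)
157 401 155 419
[[128 132 134 133 131 133 133 132 132 133 132 132 131 132 132 132 132 132
  133 133 133 132 131 132 132]
 [130 132 133 133 132 132 134 132 132 132 133 132 133 133 133 133 133 134
  132 132 131 133 134 132 133]
 [133 132 133 131 134 132 132 133 132 132 132 133 133 133 134 134 133 132
  134 133 133 133 132 132 132]
 [132 133 132 132 132 133 133 133 132 133 134 139 140 140 143 140 140 136
  133 132 133 132 132 133 133]
 [131 131 134 133 134 133 133 133 136 139 142 146 147 148 150 147 147 144
  140 136 133 132 133 133 133]
 [132 134 132 133 133 132 132 132 143 147 150 152 153 152 154 153 153 152
  147 144 132 132 133 131 132]
 [133 133 132 133 133 134 133 143 149 151 154 153 154 155 155 154 153 153
  153 151 134 131 133 133 133]
 [133 133 130 132 132 133 139 151 154 154 156 155 156 156 155 155 154 154
  154 154 134 133 132 132 132]
 [132 133 133 133 132 133 147 153 155 155 156 155 156 156 156 155 154 157
  155 153 132 133 132 132 132]
 [131 132 133 132 134 133 153 154 155 156 156 156 155 157 155 156 15
[... 4372 characters left out ...]
  35  33  35  34  42  43  51  52  51  36  33
   35  31  34  34  33  81 145]
 [206 207 207 189 136 119  79  41  33  34  34  35  34  33  33  34  33  33
   34  33  33  31  76 155 199]
 [207 207 207 207 190 185 164 128  75  58  41  34  34  33  34  32  32  33
   33  32  81 140 163 199 207]
 [207 207 207 207 207 207 207 189 162 157 128  75  57  56  84  87 112 144
  151 151 165 200 207 208 207]
 [206 207 207 207 207 207 207 207 207 207 189 163 156 156 166 167 181 203
  207 207 207 207 207 207 207]]
top 19792 ((548.0950927734375, 176.06338500976562), (27.13682746887207, 29.49747657775879), 40.89826583862305) [[528.18286 178.32808]
 [547.49536 156.03172]
 [568.0073  173.79869]
 [548.6948  196.09505]]
```

```bash
cat > fit.py <<'E'
from h import *
from scipy.optimize import least_squares
def fitD(W,zlo=.1535,c0=(.5377,.176)):
    m=((np.hypot(W[...,0]-c0[0],W[...,1]-c0[1])<.012)&(W[...,2]>zlo)&(W[...,2]<.16)).astype(np.uint8)
    c=max(cv2.findContours(m,cv2.RETR_EXTERNAL,cv2.CHAIN_APPROX_NONE)[0],key=len)[:,0]
    P=W[c[:,1],c[:,0],:2]
    best=None
    for t0 in np.radians(range(0,360,30)):
        def f(a):
            d=P-a[:2]; return (np.maximum(np.hypot(d[:,0],d[:,1])-a[3], d@[np.cos(a[2]),np.sin(a[2])]-(a[3]-.004)))*1000
        r=least_squares(f,[*c0,t0,.0065],x_scale=[.001,.001,.1,.001],loss="soft_l1")
        if best is None or r.cost<best.cost: best=r
    a=best.x; return a[:2],np.degrees(a[2])%360,a[3],best.cost/len(P)
E
python3 - <<'E'
from fit import *
for n in("sh2","shaft"):
    d=np.load(f"pics/{n}.npz")
    for zl in(.1525,.154): print(n,zl,fitD(d["W"],zl))
for s in (90,70,110,80): print(s,bot.ik([.5375,.1765,.2],down([np.cos(np.radians(s+90)),np.sin(np.radians(s+90))])),bot.ik([.5375,.1765,.2],down([np.cos(np.radians(s-90)),np.sin(np.radians(s-90))])))
E
```

```text
sh2 0.1525 (array([0.53788657, 0.17657018]), np.float64(75.42660831530412), np.float64(0.006491307115971609), np.float64(0.035721946089550025))
sh2 0.154 (array([0.53795138, 0.1765258 ]), np.float64(78.68148429267761), np.float64(0.006052357906551559), np.float64(0.06423991606353349))
shaft 0.1525 (array([0.53735747, 0.17700007]), np.float64(74.94016213078254), np.float64(0.0063258824947452245), np.float64(0.04404858782523277))
shaft 0.154 (array([0.53730282, 0.17726342]), np.float64(74.75329876243379), np.float64(0.005868236090630777), np.float64(0.08026406418953419))
90 [ 37.99632419  10.88023049 -14.55141195   0.         -64.56835756
 -37.99632419] [ 37.99632419  10.88023049 -14.55141195   0.         -64.56835756
 142.00367581]
70 [ 37.99632419  10.88023049 -14.55141195   0.         -64.56835756
 -57.99632419] [ 37.99632419  10.88023049 -14.55141195   0.         -64.56835756
 122.00367581]
110 [ 37.99632419  10.88023049 -14.55141195   0.         -64.56835756
 -17.99632419] [ 37.99632419  10.88023049 -14.55141195   0.         -64.56835756
 162.00367581]
80 [ 37.99632419  10.88023049 -14.55141195   0.         -64.56835756
 -47.99632419] [ 37.99632419  10.88023049 -14.55141195   0.         -64.56835756
 132.00367581]
```

Wrist depth from two opposite views agrees: the D-flat faces about 75° in the xy-plane, roughly +y and not towards the robot as the text says. I trust the measured shape; the D bore only seats one way, so insertion will confirm it.

```bash
python3 - <<'E'
from h import *
g=np.load("Tg.npy"); tp,O2=g[:3],g[3:]
ph=np.radians(75.7); nose=np.array([np.cos(ph),np.sin(ph)]); R=down([nose[1],-nose[0]])
off=(O2[:2]-tp[:2])@b; zoff=tp[2]; print("off",off,"zoff",zoff)
C=np.array([.5377,.1768]); xy=C-nose*off
tgt=np.r_[xy,.156+.006+zoff]
bot.move_ptp([*xy,.25],R); bot.hold(.2)
bot.movel(tgt,speed=.1); bot.hold(.3); s=st(); cor=tgt-s["position"]; cmd=tgt+cor
bot.movel(cmd,speed=.02); bot.hold(.3); s=st(); print("want",tgt,"ang",np.degrees(np.arccos((np.trace(R.T@s["tcp_rot"])-1)/2)))
f0=s["force"]; np.savez("ins.npz",cmd=cmd,f0=f0,R=R,xy=xy,zoff=zoff)
dz=0
while dz<.020:
    dz+=.002; bot.movel(cmd-[0,0,dz],speed=.03); bot.hold(.05); s=bot.sense(); f=s["force"]-f0
    print("base z",round((s["position"][2]-zoff)*1e3,2),"F",f.round(1),"w",round(s["width"],3))
    if np.linalg.norm(f)>9: break
st()
E
```

```text
off 0.00045458440572670013 zoff 0.03197024730311215
t 29.94 pos [0.5378 0.1765 0.1945] F [-0.54  0.02 -0.31] w 0.155
t 30.49 pos [0.5374 0.1762 0.1934] F [-0.04 -0.18 -0.38] w 0.159
want [0.53758772 0.1763595  0.19397025] ang 0.0029802729882532457
base z 159.37 F [-0.2 -0.  -0.3] w 0.16
base z 157.4 F [ 0.5 -0.5 -0.4] w 0.157
base z 155.4 F [-0.9  0.2  0.3] w 0.161
base z 153.42 F [-0.3  0.6 -0.8] w 0.159
base z 151.42 F [-0.1 -0.2  0. ] w 0.16
base z 149.41 F [ 0.1 -0.1 -0.4] w 0.156
base z 147.42 F [0.8 0.1 0.5] w 0.159
base z 145.4 F [-0.2  0.4  0.5] w 0.159
base z 143.41 F [ 0.1  0.1 -1.2] w 0.16
base z 141.42 F [-0.3  0.5  0.2] w 0.158
t 33.49 pos [0.5374 0.1762 0.1734] F [-0.37  0.32 -0.14] w 0.158
```

The knob slides on freely, with the bore's flat matching. Now press to the stop.

```bash
python3 - <<'E'
from h import *
d=np.load("ins.npz"); cmd,f0,R,zoff=d["cmd"],d["f0"],d["R"],float(d["zoff"])
bot.gripper_to(0,100); bot.hold(.1)
dz=.020
while dz<.032:
    dz+=.001; bot.movel(cmd-[0,0,dz],speed=.02); bot.hold(.08); s=bot.sense(); f=s["force"]-f0
    print(round(dz,3),"base z",round((s["position"][2]-zoff)*1e3,2),"F",f.round(1))
    if f[2]>24: break
bot.hold(.5); s=st()
p=optics.read_camera("side"); save(p,"end.png",(180,80,320,185),5)
E
```

```text
0.021 base z 140.45 F [ 0.4  0.4 -0.8]
0.022 base z 139.91 F [-0.4  0.2  3. ]
0.023 base z 138.78 F [-0.7 -0.3  4.3]
0.024 base z 137.88 F [-0.7  0.2  6.8]
0.025 base z 137.11 F [-1.8 -0.3  7.9]
0.026 base z 136.29 F [-1.8 -0.2  8.8]
0.027 base z 135.49 F [-2.5 -0.1 10.3]
0.028 base z 134.92 F [-3.6 -0.4 12.2]
0.029 base z 134.82 F [-5.2 -0.1 17.5]
0.03 base z 134.71 F [-6.9 -1.1 24.7]
t 37.64 pos [0.5386 0.1766 0.1667] F [-7.14 -0.65 23.42] w 0.14
```

View pics/end.png

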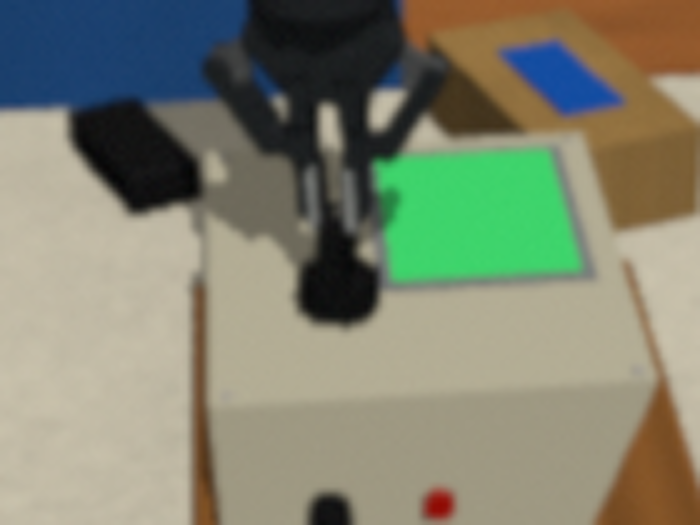

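```bash
python3 - <<'E'
from h import *
bot.close_job(); st()
E
```

```text
the job is handed in; nothing more can be done
the job is handed in; nothing more can be done
```

I stood the black knob upright on the bench and let go of it. I then picked it up again, fitted it on the shaft, pressed it to the stop, and handed the job in at about 38 s with the arm still holding it down.

**Last checks**
- **Standing:** after release, the wrist depth showed the bar top at 53.6 mm and the skirt top at 19.6 mm, so the knob was level on its base.
- **Fit:** it slid onto the shaft without resistance. Its underside reached about 140 mm, where the spring began to push back.
- **Press:** the push rose from about 3 N to 12 N and then stiffened at an underside height of 134.8 mm, against 135 mm expected at the stop. I held it at about 23 N. The arm also shows about 7 N sideways, with the tool about 1 mm off in x.
- **Jar, tape and loupe:** I felt no contact with them, but did not measure them again at the end.

**One disagreement:** the task says the shaft's flat faces roughly towards the robot. Two opposite wrist views both put it at about 75° from x, nearly towards +y. I turned the nose that way, and the keyed bore slid home, which supports the measurement.

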